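# Clamp the stuck spice jar in the ratchet holder

### The job

The small spice jar's cap is stuck: stand the jar upright between the jaws of the ratchet clamp, then hold the clamp's lever by its upright grip and pump it in short full strokes, one tooth at a time, until the jar is clamped firmly. Feel the strokes and stop as soon as it is firm, because too many would crack the glass; then let go, with nothing else on the counter disturbed.

Things in the scene. Friction and masses are not known exactly. Their poses are not given: they have to be found in the camera images.
- jar: small glass spice jar with steel screw cap, 44 mm in diameter, 95 mm tall, about 160 g, loose, standing on the counter; origin at the centre of its underside, z up its axis. The other jar, fatter (62 mm) and taller (115 mm), is not to be used; the two may have swapped places.
- clamp: steel ratchet clamp, fixed. Base plate 12 mm thick, x -32 to +82, y -195 to +180 mm; origin at counter level; z up; yaw up to 0.2 rad. +y is the way the moving jaw closes. The moving jaw, left of the jar (-y), has a sprung flat pad 40 mm wide; a toothed bar (8 mm teeth) and holding pawl let it only close. Its start varies by 24 mm; no listed pose tells it. Jaws reach 62 mm above the counter.
- anvil: fixed jaw at the clamp's +y end, with a rubber-lined 120 degree V opening toward -y that centres the jar; same frame and origin as the clamp. The pressed jar's axis ends at clamp (0, +110) mm. Jar and gripper have free room on the clamp's -x and +x sides of the jar, and above.
- seat (a point): top of the base plate (12 mm above the counter) between the open jaws, at clamp (0, +104, 12) mm: the jar's underside is to stand here before pumping. Then the jar is about 5 mm clear of the V and 6 to 30 mm clear of the pad. An error of 8 mm across the clamp (x) or 4 mm along it (y) does no harm.
- lever_pivot (a point): upright hinge axis of the lever, fixed on the clamp at clamp (62, -84.5) mm, 49 mm above the counter. From here the lever reaches over the toothed bar to the clamp's -x side.
- lever_grip (a point): where to hold the lever's grip: an upright round rubber post 18 mm in diameter on the lever's end, 180 mm from the pivot, from 54 mm (top of the lever) to 110 mm above the counter; this point is on its axis at 92 mm and moves with the lever. The post can turn within a grasp.
- grip_back (a point): fixed point where lever_grip is when the lever is at its back stop. Pulling back to here only slips the drive pawl over a tooth (about 1 N); the lever must come within 5 mm of here to pick up the next tooth.
- grip_forward (a point): fixed point where lever_grip is when the lever is at its forward stop, 46 mm toward clamp +y from grip_back (arc about lever_pivot, 1.5 mm off the straight line). The holding pawl clicks in about 9 mm before this point: bring the lever itself to within 6 mm of it, under load too, where arm and grasp give by some mm. Leaning on the stop does no harm but adds false force.
- lever (a joint): lever angle, rad: 0 at the back stop, 0.258 at the forward stop (lever exactly along clamp -x). Starts anywhere and stays where left. Each full stroke back to forward closes the jaw by one tooth, 8 mm. Strokes take 1 to 4 N at the grip until the jar is pressed on the fixed jaw; then the pad spring (3 N/mm) adds about 6.5 N at the grip per tooth. 3 to 6 strokes are usual.
- jar_held (a point): where the pressed jar's underside centre ends up, clamp (0, +110, 12) mm. How it feels at the grip, along clamp y, held near the forward stop without leaning on it: the first pressing stroke ends at 4 to 8 N (not firm yet), the next at 10 to 14 N: firm (over 25 N on the jar after the click); complete that stroke and stop. One more tooth, past 16 N, cracks the glass (57 N on the jar).
- wide_jar: bystander: the fatter glass jar with steel cap, 62 mm in diameter, 115 mm tall
- gasket: bystander: orange silicone ring 72 mm across, 8 mm high, lying on the counter
- screwdriver: bystander: green-handled screwdriver 170 mm long, lying
- pipe_brush: bystander: steel pipe brush 240 mm long, lying

How it is judged:
By the outcome, as a careful person would: the job done as asked, in the order asked, and still so for the second after the job is handed in, with the robot touching nothing.
It also fails if it takes over 61 s, if anything falls off the work surface, if the arm or the gripper's body presses on something with over 40 N, if the wrist force passes 120 N, or if a joint passes its speed limit or range.

### The arm

A 7-joint arm with a two-finger parallel gripper is mounted at the origin on the work surface. World frame = base frame: x ahead of the robot, y to its left, z up, the work surface at z = 0. Lengths are in m, angles in rad, forces in N, time in s.
With the tool pointing down it reaches from about 0.4 to 0.9 m from the base axis. Payload 5.6 kg.
Tool frame: the origin (TCP) lies midway between the tips of the shut fingers; the grasp point (between the pads) lies 19 mm behind it; y points along the fingers, z is the direction in which the jaws open and shut, and the axes are right-handed (so a half turn about y gives the same grasp; the last joint's range is limited). The gripper opens to 92 mm and grips with 3 to 60 N. Pads are 20 mm wide; open, the fingers measure 128 mm over their backs; the gripper's body (75 mm by 189 mm) begins 69 mm behind the grasp point.
Start: joints at [-1.227, 0.468, -0.012, 1.603, 0.006, 1.071, -0.056], TCP at [0.245, 0.602, 0.215] pointing down, gripper open.
Joint ranges: [-2.53, 2.53], [-0.31, 2.02], [-1.57, 1.55], [0.28, 2.44], [-1.29, 4.43], [0.15, 1.84], [-2.92, 2.92]. Speed limits (rad/s): [2.57, 2.57, 3.14, 3.14, 3.14, 3.14, 3.14].

### API

Orientations are given as a 3x3 rotation matrix whose columns are the frame's x, y, z axes.
In Python, from station import env, effector, solver, viewer, workorder, search_frame, tip_of gives the robot as it stands. Calls block until the motion is done:
- env.reach(position, orientation): joint-space move of the TCP to a pose.
- env.movel(position, frame=None, rate=0.15): straight line of the TCP; frame=None keeps the orientation; rate is the mean speed in m/s.
- env.goto_joints(angles): joint-space move.
- effector.release() and effector.grasp(squeeze=None): open the fingers fully, or close them until they stop; squeeze is the grip in N (None keeps the last).
- env.pause(seconds).
- solver.inverse_kinematics(position, orientation): joint angles nearest the present ones, or None.
- env.sense(): the state.
- viewer.read_camera(name): name is "side" or "top"; returns (picture, depth): 420x560x3 uint8, red, green, blue; 420x560 float32, m along the optical axis (not along the pixel's ray), 0 where there is no reading.
- viewer.camera_info(name): a dict with "intrinsics" (3x3 intrinsics, pixels), "dist_coeffs" ([k1, k2, p1, p2, k3] as OpenCV has them; the pictures are not rectified), "eye" and "rotation" of the camera in the world. Camera axes: x right, y up, looking along -z (the intrinsics and any distortion apply to the point x, -y, -z); pixel columns grow to the right and rows downward; lengths in m; the calibration is good to about 2 mm. A picture is of the moment at which its call begins. camera_info takes no time and is no camera call.
A pose or a line that the arm cannot do raises env.PlanningError and nothing moves.
- workorder.finish_job(): hands the job in, once; it reports no verdict.
Trained networks look in the newest picture that a camera, given by its name, has taken for a name from the list of things; names that differ only in an ending like _2 or _b are one class to them, and where a whole thing is asked for, a point or a joint stands for the part that bears it (a point fixed in the world has none). Each returns a list of dicts, best first, with "score" (0 to 1); they miss things now and then, are a little off and sometimes report something else, mostly with a low value. They report only what shows in the picture. A call takes as long as a camera call.
- search_frame(camera, name): "at" ([x, y, z] in m, in world coordinates, good to about 4 mm: the middle of the surface that is visible of it).
- tip_of(camera, name): "at" ([x, y, z] in m, in world coordinates, good to about 4 mm: a listed point, or the origin of a listed thing).
The state is a dict: "t": time; "joint_positions": joint angles; "joint_velocities": joint speeds; "tau": joint torques, N m; "ee_pos": TCP position; "tcp_rot": TCP orientation; "wrist_force": force on the tool from outside, world axes, zero at the start; "moment": the same for the moment, N m; "gripper_width": finger opening in m.
Only numpy, scipy, OpenCV 4.12 (cv2) and the standard library are available. Lean on these libraries where they do the work, as an engineer would, in place of code of your own. Each camera call takes 0.05 s, during which the arm holds its last target.

## Working session

There is one attempt and no reset: what is moved stays moved. The work goes in short steps, each a Python script; the robot and the scene stay as the last script left them, time stands still between calls to the robot, and variables do not carry over. Pictures are saved under pics/ and viewed, and the job is handed in when it is done.

```bash
ls; mkdir -p pics
python3 - <<'E'
from station import env, effector, solver, viewer, workorder, search_frame, tip_of
import cv2, numpy as np
for c in ("side","top"):
    p,d=viewer.read_camera(c); cv2.imwrite(f"pics/{c}0.png",p[:,:,::-1]); np.savez(f"pics/{c}0.npz",p=p,d=d)
    i=viewer.camera_info(c); print(c,np.round(i["intrinsics"],1).tolist(),i["dist_coeffs"],np.round(i["eye"],3),np.round(i["rotation"],3).tolist())
    for n in ["jar","wide_jar","clamp","anvil","seat","lever_pivot","lever_grip","grip_back","grip_forward","jar_held","gasket","screwdriver","pipe_brush"]:
        r=tip_of(c,n); print(n,[(np.round(x["at"],3).tolist(),round(x["score"],2)) for x in r[:2]])
s=env.sense(); print(s)
E
```

```text
pics
side [[436.2, 0.0, 274.0], [0.0, 436.2, 201.2], [0.0, 0.0, 1.0]] [-0.12702251  0.          0.          0.          0.        ] [-0.069 -0.681  0.951] [[0.708, 0.491, -0.507], [-0.706, 0.504, -0.498], [0.011, 0.711, 0.703]]
jar [([0.44, 0.232, -0.0], 0.97)]
wide_jar [([0.578, 0.325, -0.002], 0.77)]
clamp [([0.594, -0.062, -0.001], 0.94)]
anvil []
seat [([0.586, 0.044, 0.008], 0.96)]
lever_pivot [([0.66, -0.141, 0.05], 0.84), ([0.443, 0.23, -0.001], 0.44)]
lever_grip [([0.487, -0.19, 0.092], 0.84), ([0.373, -0.09, 0.0], 0.6)]
grip_back [([0.492, -0.196, 0.094], 0.57)]
grip_forward [([0.486, -0.151, 0.095], 0.57)]
jar_held [([0.587, 0.048, 0.015], 0.77)]
gasket [([0.41, 0.052, 0.004], 0.58), ([0.482, -0.15, 0.098], 0.35)]
screwdriver [([0.376, -0.091, -0.002], 0.89)]
pipe_brush [([0.531, -0.442, -0.001], 0.57)]
top [[443.2, 0.0, 281.1], [0.0, 443.2, 203.8], [0.0, 0.0, 1.0]] [-0.12040471  0.          0.          0.          0.        ] [ 0.458 -0.049  1.037] [[0.019, 0.995, -0.102], [-1.0, 0.02, 0.01], [0.012, 0.102, 0.995]]
jar [([0.443, 0.228, 0.002], 0.93)]
wide_jar [([0.576, 0.3
[... 712 characters left out ...]
 'joint_velocities': array([ 5.85220299e-04,  8.46129809e-04,  1.23928743e-03, -1.49362958e-03,
        1.07313854e-03,  9.67688788e-05,  3.40998131e-04]), 'tau': array([ 5.43912720e-04, -5.20411921e+01, -1.20270305e-02, -2.44050568e+01,
       -5.66517818e-02,  1.13675275e-02,  2.78019962e-05]), 'ee_pos': array([0.24523914, 0.60196972, 0.2145783 ]), 'tcp_rot': array([[ 9.26089489e-01,  3.82272765e-05,  3.77303932e-01],
       [-3.77303933e-01, -2.33244488e-06,  9.26089489e-01],
       [ 3.62819196e-05, -9.99999999e-01,  1.22632491e-05]]), 'wrist_force': array([-0.14843248,  0.83358648, -1.02472386]), 'moment': array([0.01390155, 0.03400681, 0.01975232]), 'gripper_width': 0.0919271668831214}
```

View pics/side0.png

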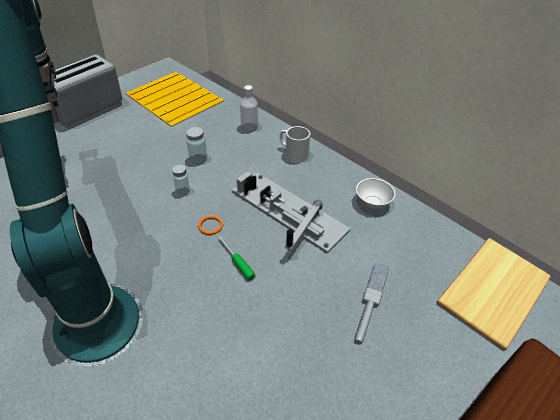

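View pics/top0.png

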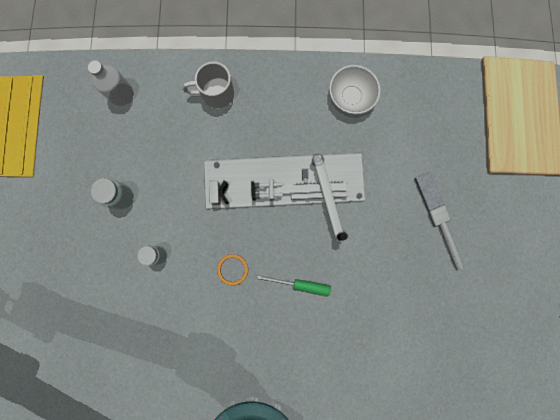

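Top view: small jar at (149,256), wide jar at (106,192), and clamp plate corners at about (205,161), (362,154), (364,200) and (206,209). The lever post is at (341,237), near its back stop, and the ring is at (232,270). Next I fit the clamp pose from both the network points and the plate edges.

```bash
cat > h.py <<'E'
import numpy as np, cv2
from station import env, effector, solver, viewer, workorder, search_frame, tip_of
def cloud(c,d):
    i=viewer.camera_info(c);K=np.array(i["intrinsics"]);D=np.array(i["dist_coeffs"])
    v,u=np.mgrid[:420,:560]
    n=cv2.undistortPoints(np.stack([u.ravel(),v.ravel()],1).astype(np.float64)[:,None],K,D)[:,0].reshape(420,560,2)
    P=np.stack([n[...,0]*d,-n[...,1]*d,-d],-1)
    return P@np.array(i["rotation"]).T+np.array(i["eye"])
E
python3 - <<'E'
from h import *
from scipy.optimize import least_squares
z=np.load("pics/top0.npz");P=cloud("top",z["d"])
Z=np.load("pics/side0.npz");Q=cloud("side",Z["d"])
def box(P,x0,x1,y0,y1,z0,z1):
    return P[(P[...,0]>x0)&(P[...,0]<x1)&(P[...,1]>y0)&(P[...,1]<y1)&(P[...,2]>z0)&(P[...,2]<z1)]
for nm,A in(("top",P),("side",Q)):
    print(nm,"table z",np.median(box(A,.3,.5,-.3,-.1,-.02,.02)[:,2]))
    for t,b in(("cap",(.40,.49,.18,.28,.088,.12)),("wcap",(.52,.63,.27,.38,.105,.14)),("post",(.44,.53,-.24,-.13,.1,.13))):
        c=box(A,*b)
        if len(c): print(t,len(c),c.mean(0).round(4),((c.min(0)+c.max(0))/2).round(4),c.max(0)-c.min(0))
    m=box(A,.5,.72,-.3,.16,.006,.018)
    r=cv2.minAreaRect(m[:,:2].astype(np.float32)*1000); print("plate",len(m),r,cv2.boxPoints(r).round(0).tolist())
    b=box(A,.55,.62,-.06,.10,.04,.09)
    print("jaws y", np.histogram(b[:,1],bins=np.arange(-.06,.11,.01))[0])
L={"o":(0,0),"seat":(0,.104),"piv":(.062,-.0845),"held":(0,.11)}
m=[("o",.594,-.062),("o",.598,-.06),("seat",.586,.044),("seat",.588,.043),("piv",.66,-.141),("piv",.659,-.138),("held",.587,.048),("held",.581,.054)]
a=.258
G=lambda a:(.062-.18*np.cos(a),-.0845-.18*np.sin(a))
L["f"]=G(0);L["b"]=G(.258)
m+=[("f",.486,-.151),("f",.482,-.152),("b",.492,-.196),("b",.491,-.195)]
def f(p):
    c,s=np.cos(p[2]),np.sin(p[2]);return np.ravel([(p[0]+c*L[k][0]-s*L[k][1]-x,p[1]+s*L[k][0]+c*L[k][1]-y) for k,x,y in m])
r=least_squares(f,[.596,-.06,.08]);print(r.x,np.round(r.fun*1000,1))
E
```

```text
top table z 1.4793874807406127e-05
cap 277 [0.439  0.2261 0.0944] [0.4385 0.2264 0.0937] [0.0403884  0.03838381 0.01134192]
wcap 514 [0.5737 0.321  0.1144] [0.5742 0.3223 0.1128] [0.05332589 0.05625559 0.01479625]
post 59 [ 0.4895 -0.1879  0.1095] [ 0.4894 -0.1878  0.1073] [0.01506795 0.01596879 0.01438978]
plate 5501 ((623.0015258789062, -68.8707275390625), (166.08453369140625, 393.8460998535156), 11.81429672241211) [[501.0, 107.0], [582.0, -279.0], [745.0, -245.0], [664.0, 141.0]]
jaws y [ 31  35  89  28  34  48  81   0   0   0   0   0  41  66 102 108]
side table z 0.0002077398762247995
cap 115 [0.4384 0.2239 0.0942] [0.4405 0.2258 0.0935] [0.04204911 0.04292802 0.01005808]
wcap 172 [0.5727 0.3181 0.1144] [0.5745 0.3197 0.1129] [0.0546573  0.05680419 0.01531103]
post 49 [ 0.4868 -0.1918  0.1068] [ 0.4875 -0.1913  0.1062] [0.01781119 0.0201005  0.01245564]
plate 2128 ((616.8193359375, -89.877685546875), (435.54547119140625, 172.91824340820312), 83.91870880126953) [[508.0, -297.0], [680.0, -316.0], [726.0, 118.0], [554.0, 136.0]]
jaws y [16 37 65  4 16 27 66  0  0  0  0  1 44 49 50 46]
[ 0.59394296 -0.05933874  0.06998083] [-0.1  2.7 -4.1  0.7  0.7  0.4 -1.3  1.4  1.7  1.7  2.7 -1.3 -0.7  2.4
  5.3 -3.6 -3.9 -0.9  0.1  0.1 -0.7 -1.3  0.3 -2.3]
```

Run:
```python
from h import *
for c in("top","side"):
    z=np.load(f"pics/{c}0.npz");P=cloud(c,z["d"])
    m=((P[...,2]>.0075)&(P[...,2]<.09)&(P[...,0]>.5)&(P[...,0]<.72)&(P[...,1]>-.3)&(P[...,1]<.2)).astype(np.uint8)
    n,l,s,_=cv2.connectedComponentsWithStats(cv2.morphologyEx(m,cv2.MORPH_OPEN,np.ones((3,3))))
    k=1+np.argmax(s[1:,4]);q=P[(l==k)&(P[...,2]<.0145)]
    r=cv2.minAreaRect(q[:,:2].astype(np.float32)*1000);b=cv2.boxPoints(r);print(c,r,b.round(0).tolist())
    # robust: edge fits
    for yaw in np.arange(.03,.12,.01):
        R=np.array([[np.cos(yaw),-np.sin(yaw)],[np.sin(yaw),np.cos(yaw)]]);t=q[:,:2]@R
        lo,hi=np.percentile(t,.5,0),np.percentile(t,99.5,0);o=R@(np.array([lo[0]+hi[0]-.05,lo[1]+hi[1]+.015])/2)
        print(round(yaw,2),((hi-lo)*1000).round(1),o.round(4))
```

```text
top ((619.9473266601562, -64.46017456054688), (115.39450073242188, 374.3600769042969), 4.032856464385986) [[549.0, 118.0], [576.0, -255.0], [691.0, -247.0], [664.0, 126.0]]
0.03 [121.  370.6] [ 0.5947 -0.0577]
0.04 [118.5 370.3] [ 0.5943 -0.058 ]
0.05 [116.3 370.7] [ 0.5942 -0.0582]
0.06 [114.5 371.2] [ 0.5943 -0.0584]
0.07 [113.9 371.3] [ 0.5944 -0.0586]
0.08 [114.5 370.9] [ 0.5942 -0.0589]
0.09 [116.4 370.7] [ 0.5942 -0.0592]
0.1 [118.8 370.7] [ 0.5942 -0.0595]
0.11 [121.4 370.5] [ 0.5939 -0.0598]
side ((618.3638916015625, -66.76948547363281), (119.44445037841797, 374.9671936035156), 4.21672248840332) [[545.0, 116.0], [573.0, -258.0], [692.0, -249.0], [664.0, 125.0]]
0.03 [123.3 368.9] [ 0.5935 -0.062 ]
0.04 [121. 369.] [ 0.5933 -0.062 ]
0.05 [119.  368.7] [ 0.5932 -0.0625]
0.06 [116.8 368.7] [ 0.593  -0.0627]
0.07 [115.4 368.4] [ 0.5929 -0.0629]
0.08 [115.2 367.8] [ 0.593  -0.0633]
0.09 [117.2 367.7] [ 0.5925 -0.0636]
0.1 [119.7 367.1] [ 0.5925 -0.0641]
0.11 [122.5 367.3] [ 0.5923 -0.0643]
```

```bash
cat >> h.py <<'E'
O=np.array([.594,-.060]);YAW=.071
c,s=np.cos(YAW),np.sin(YAW)
CX=np.array([c,s,0]);CY=np.array([-s,c,0]);DN=np.array([0,0,-1.])
def W(x,y,z): return np.array([O[0],O[1],0])+CX*x+CY*y+np.array([0,0,z])
def rot(zd): return np.stack([np.cross(DN,zd),DN,zd],1)
RX=rot(CX); RYp=rot(CY); RYm=rot(-CY)
def st(m=""):
    q=env.sense();print(m,round(q["t"],2),q["ee_pos"].round(4),"F",q["wrist_force"].round(2),"w",round(q["gripper_width"],4));return q
E
python3 - <<'E'
from h import *
j=np.array([.4395,.227]); g=.065-.019
for R in(RX,rot(-CX)):print(solver.inverse_kinematics([*j,g],R))
for R in(RX,):print("seat",solver.inverse_kinematics(W(0,.104,.2),R))
for R in(RYp,RYm):print("lev",solver.inverse_kinematics(W(-.112,-.130,.15),R))
env.reach([*j,.16],RX);st()
env.movel([*j,g],rate=.12);st()
effector.grasp(squeeze=25);st()
env.movel([*j,g+.13],rate=.15);st()
p,d=viewer.read_camera("top");cv2.imwrite("pics/t1.png",p[:,:,::-1]);P=cloud("top",d)
p,d=viewer.read_camera("side");cv2.imwrite("pics/s1.png",p[:,:,::-1])
print(tip_of("side","jar")[:1],tip_of("top","jar")[:1])
E
```

```text
[-0.79833644  0.47744163  0.30869908  2.11056798 -0.25439094  0.58806932
 -0.23827218]
[-0.30026402  0.49094145 -0.29502414  2.07793953  0.24349514  0.60477663
  2.44889679]
seat [-0.55882084  0.40779279  0.55213814  1.80261863 -0.24964021  1.00091435
  0.16357086]
lev [-0.18772385  0.38713624  0.62647197  1.98725636 -0.29704187  0.85755186
  2.24215513]
lev [-0.45716007  0.50511151  1.00741156  2.00106583 -0.5367562   0.92741838
 -0.66851662]
 2.97 [0.4394 0.2287 0.1601] F [-0.15  0.57  0.02] w 0.092
 4.07 [0.44   0.2273 0.0465] F [-0.14 -0.45  0.02] w 0.0919
 4.85 [0.4394 0.227  0.046 ] F [-0.56 -0.1   0.89] w 0.0433
 5.87 [0.4389 0.2266 0.1752] F [-0.72  0.42 -1.62] w 0.0436
[{'at': [0.4396, 0.2289, 0.1308], 'score': 0.89}] [{'at': [0.4847, -0.1882, 0.0906], 'score': 0.65}]
```

View pics/s1.png

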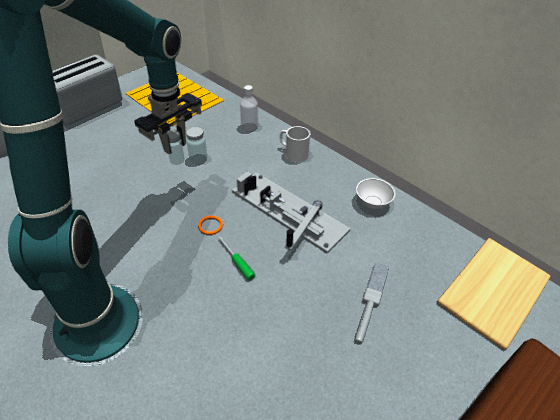

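Run:
```python
from h import *
env.movel(W(0,.104,.175),frame=RX,rate=.2);st()
env.movel(W(0,.104,.046+.012+.006),rate=.12);st()
print([ (np.round(x["at"],4)) for x in tip_of("side","jar")[:1]] )
p,d=viewer.read_camera("side");cv2.imwrite("pics/s2.png",cv2.resize(p[130:270,180:400,::-1],None,fx=3.5,fy=3.5))
p,d=viewer.read_camera("top");cv2.imwrite("pics/t2.png",cv2.resize(p[100:260,160:400,::-1],None,fx=3.3,fy=3.3))
for k in range(2):print(k,[(np.round(x["at"],4),x["score"]) for c in("top","side") for x in tip_of(c,"jar")[:1]],W(0,.104,.012))
```

```text
7.39 [0.586  0.045  0.1748] F [-0.3   0.25 -1.12] w 0.0435
 8.47 [0.5873 0.0437 0.0647] F [ 1.1  -0.4  -1.24] w 0.0436
[array([0.4396, 0.2289, 0.1308])]
0 [(array([0.5744, 0.3265, 0.0016]), 0.39), (array([0.5905, 0.0444, 0.0191]), 0.58)] [0.5866222  0.04373798 0.012     ]
1 [(array([0.5744, 0.3265, 0.0016]), 0.39), (array([0.5905, 0.0444, 0.0191]), 0.58)] [0.5866222  0.04373798 0.012     ]
```

View pics/s2.png

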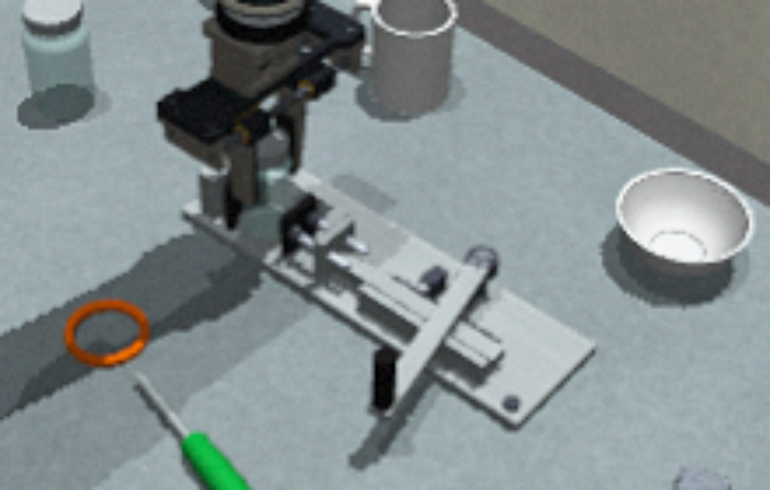

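View pics/t2.png

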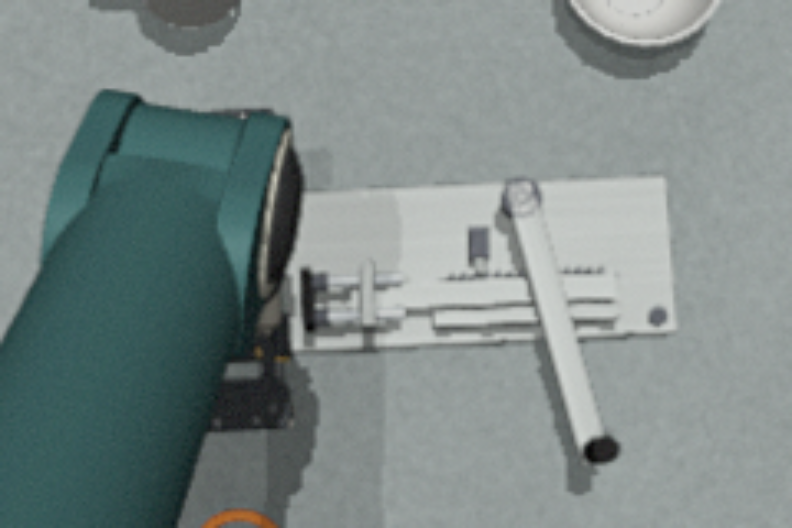

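The side crop shows the jar between the jaws, close to the V and clear of the pad. The lever post is at about (385,378) in the crop, still near its back stop. I'll lower the jar, feel for contact with the plate, and release.

Run:
```python
from h import *
z=.064
b=st()["wrist_force"][2]
while z>.053:
    z-=.0015; env.movel(W(0,.104,z),rate=.05)
    f=env.sense()["wrist_force"][2]-b
    if f>3: break
st("down z=%.4f"%z)
effector.release();st()
env.movel(W(0,.104,.19),rate=.2);st()
env.reach(W(-.112,-.130,.17),RYp);st()
p,d=viewer.read_camera("side");cv2.imwrite("pics/s3.png",cv2.resize(p[130:270,180:400,::-1],None,fx=3.5,fy=3.5))
Q=cloud("side",d);m=(Q[...,2]>.085)&(Q[...,2]<.125)&(abs(Q[...,0]-.587)<.04)&(abs(Q[...,1]-.044)<.05);q=Q[m]
print("cap",len(q),((q.min(0)+q.max(0))/2).round(4),q.max(0)-q.min(0),[np.round(x["at"],4) for x in tip_of("side","jar")[:1]])
p,d=viewer.read_camera("top");cv2.imwrite("pics/t3.png",cv2.resize(p[100:260,160:400,::-1],None,fx=3.3,fy=3.3))
Q=cloud("top",d);m=(Q[...,2]>.095)&(Q[...,2]<.125)&(abs(Q[...,0]-.587)<.04)&(abs(Q[...,1]-.044)<.05);q=Q[m]
if len(q):print("cap",len(q),((q.min(0)+q.max(0))/2).round(4),q.max(0)-q.min(0))
```

```text
8.82 [0.5868 0.0438 0.0644] F [ 0.25 -0.23 -1.64] w 0.0434
down z=0.0565 10.07 [0.5868 0.0437 0.058 ] F [-2.73 -0.26 10.37] w 0.043
 10.9 [0.5866 0.0437 0.0565] F [-0.43 -0.37 -0.46] w 0.0917
 11.72 [0.5858 0.0438 0.189 ] F [-0.15 -0.25  0.64] w 0.0916
 13.39 [ 0.4916 -0.1971  0.1696] F [ 0.88 -0.67  0.13] w 0.0917
cap 115 [0.583  0.0414 0.098 ] [0.03480488 0.04077977 0.02575874] [array([0.5864, 0.0471, 0.0107])]
cap 300 [0.587  0.0435 0.1037] [0.03998964 0.04049364 0.01621768]
```

View pics/s3.png

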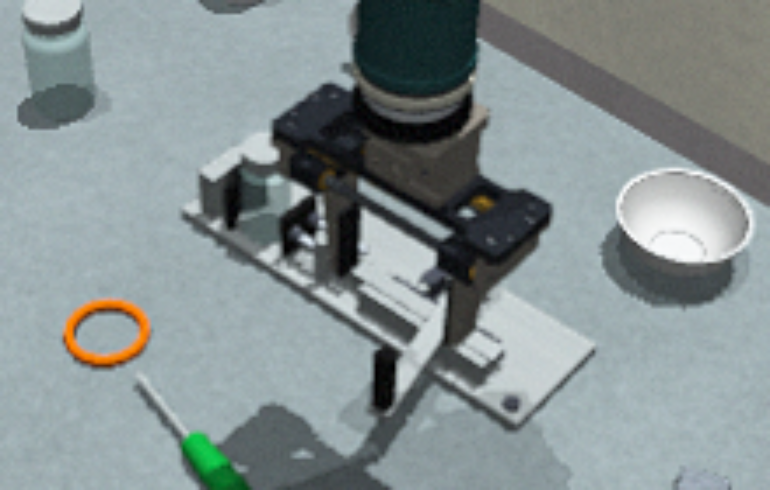

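View pics/t3.png

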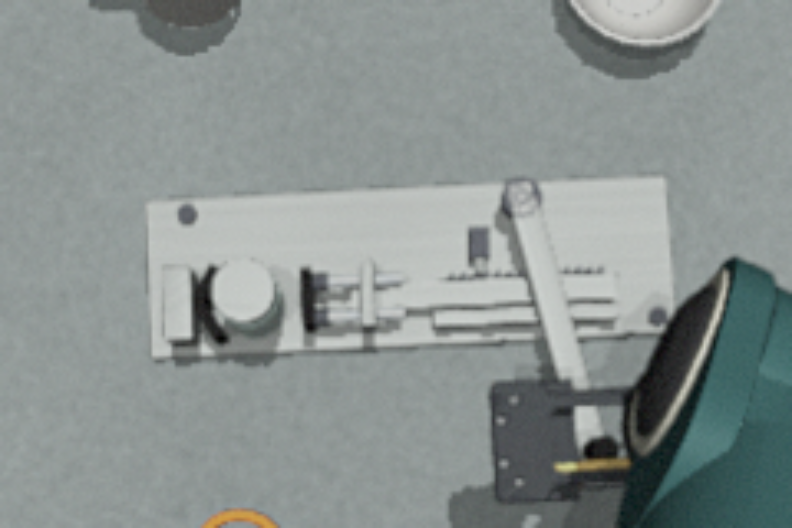

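The jar stands on the seat: cap centre from depth is (0.587, 0.0435) against a target of (0.5866, 0.0437), and it is clear of both the V and the pad. Now I'll grasp the post and feel for the back stop.

```bash
cat >> h.py <<'E'
def G(a,off=0):  # arc target in world, off: extra mm along stroke
    return W(.062-.18*np.cos(a),-.0845-.18*np.sin(a),.073)+CY*off
def force(n=4):
    F=[]
    for _ in range(n):
        env.pause(.03);F.append(env.sense()["wrist_force"])
    return np.mean(F,0)
def cl(p): 
    v=p-W(0,0,0); return np.array([v@CX,v@CY])*1000
E
python3 - <<'E'
from h import *
p=np.array([.488,-.1895])
env.movel([*p,.15],frame=RYp,rate=.2)
env.movel([*p,.073],rate=.12);st()
F0=force();print("F0",F0.round(2))
effector.grasp(squeeze=40);q=st();print(cl(q["ee_pos"]))
F1=force();print("F1",F1.round(2))
np.savez("f0.npz",F0=F0)
# toward back: angle a here means backward angle (.258=back)
a=np.arcsin((-84.5-cl(q["ee_pos"])[1])/180);print("a",a)
for k in range(8):
    a+=.0111; env.movel(G(a),rate=.06)
    f=force(2)-F0;q=env.sense();print(round(a,3),cl(q["ee_pos"]).round(1),"cmd",cl(G(a)).round(1),"fy",round(f@CY,2),"fx",round(f@CX,2))
    if f@CY>6:break
print(q["t"])
E
```

```text
14.59 [ 0.4886 -0.1899  0.0736] F [-0.19 -0.35 -0.08] w 0.0921
F0 [ 0.11 -0.15  0.13]
 15.84 [ 0.488  -0.1895  0.073 ] F [ 0.09  0.84 -0.29] w 0.0172
[-114.90879893 -121.60730006]
F1 [-0.24  0.24 -0.4 ]
a 0.20764050941968534
0.219 [-114.4 -123.8] cmd [-113.7 -123.6] fy -0.15 fx -4.18
0.23 [-114.  -125.7] cmd [-113.3 -125.5] fy 0.06 fx -6.04
0.241 [-113.5 -127.5] cmd [-112.8 -127.5] fy 0.57 fx -5.08
0.252 [-113.  -129.2] cmd [-112.3 -129.4] fy 1.15 fx -5.96
0.263 [-113.1 -129.2] cmd [-111.8 -131.3] fy 6.03 fx -7.26
17.5583
```

```bash
cat >> h.py <<'E'
DX,DY=-.0013,.0011
def H(a,off=0): return W(.062-.18*np.cos(a)+DX,-.0845-.18*np.sin(a)+DY+off,.073)
AB=.258
def fwd(F0,goal=-84.8):
    """ee clamp-y goal in mm; stop at about -83.4"""
    log=[]
    for a in (.19,.12,.06):
        env.movel(H(a),rate=.12)
    y=-93.; off=0.
    def rec(y):
        f=force(2)-F0;q=env.sense();e=cl(q["ee_pos"]);log.append((round(y,1),e[0].round(1),e[1].round(1),(-f@CY).round(2),(f@CX).round(2)));return e[1],-f@CY
    for k in range(14):
        a=np.arcsin(np.clip((-84.5+DY*1000-y)/180,-.1,.3))
        env.movel(H(a),rate=.06); ey,f=rec(y)
        if ey>goal or f>22: break
        y+=min(2.,max(.8,goal+.3-ey))
    for l in log: print("  cmd,x,y,fy,fx",*l)
    return ey,f
def back(F0):
    for a in (.06,.12,.19,AB-.008,AB+.004): env.movel(H(a),rate=.12)
    f=force(2)-F0;q=env.sense();print("  back",cl(q["ee_pos"]).round(1),"fy",(f@CY).round(2),"t",round(q["t"],2))
E
python3 - <<'E'
from h import *
F0=np.load("f0.npz")["F0"]
env.movel(H(AB+.004),rate=.06);f=force()-F0;print("at back",cl(env.sense()["ee_pos"]),f@CY,f@CX)
print(fwd(F0),env.sense()["t"])
p,d=viewer.read_camera("side");cv2.imwrite("pics/s4.png",cv2.resize(p[130:270,180:400,::-1],None,fx=3.5,fy=3.5))
p,d=viewer.read_camera("top");cv2.imwrite("pics/t4.png",cv2.resize(p[100:260,160:400,::-1],None,fx=3.3,fy=3.3))
E
```

```text
at back [-113.04954496 -129.18153256] 4.387908657181434 -3.3658346731521425
  cmd,x,y,fy,fx -93.0 -119.6 -93.6 2.48 -4.3
  cmd,x,y,fy,fx -91.0 -119.8 -92.0 3.74 -5.37
  cmd,x,y,fy,fx -89.0 -120.0 -90.1 3.65 -4.56
  cmd,x,y,fy,fx -87.0 -120.2 -88.2 4.75 -4.37
  cmd,x,y,fy,fx -85.0 -120.2 -86.2 4.49 -5.04
  cmd,x,y,fy,fx -83.3 -120.4 -84.5 4.03 -6.03
(np.float64(-84.5404495225308), np.float64(4.031102234670755)) 20.6083
```

View pics/t4.png

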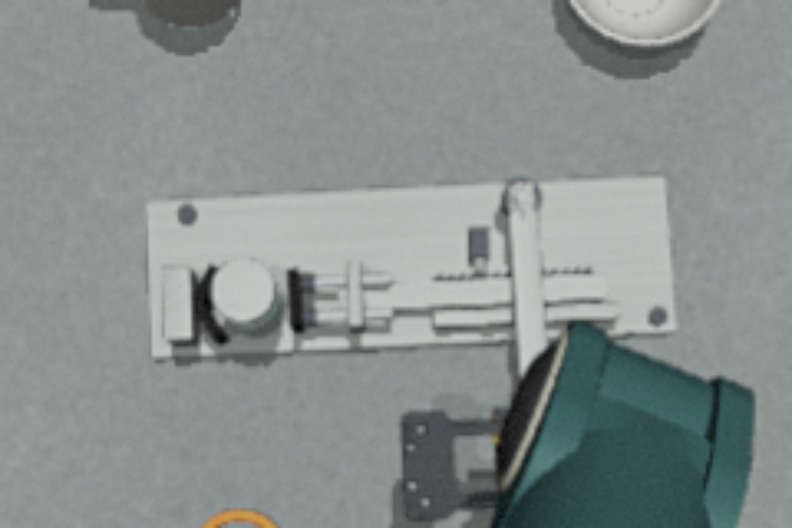

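View pics/s4.png

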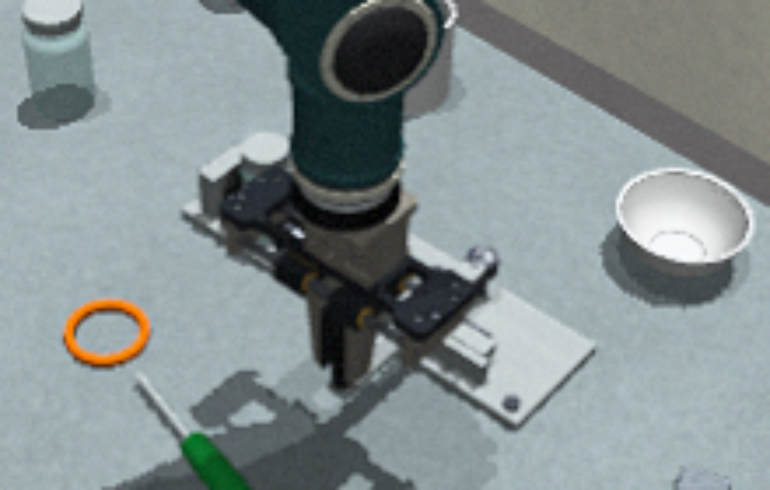

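The jaw moved about 13 px in the enlarged crop, which is one tooth, and the force was about 4 N, so it isn't pressing yet. On to stroke 2.

```bash
sed -i 's/DX,DY=-.0013/DX,DY=-.0023/' h.py
cat > stroke.py <<'E'
from h import *
F0=np.load("f0.npz")["F0"]
back(F0)
print(fwd(F0),env.sense()["t"])
p,d=viewer.read_camera("top");cv2.imwrite("pics/t_%d.png"%(env.sense()["t"]*100),cv2.resize(p[160:220,190:400,::-1],None,fx=3.5,fy=3.5))
E
python3 stroke.py; ls -t pics|head -1
```

```text
back [-115.3 -129. ] fy 0.86 t 22.03
  cmd,x,y,fy,fx -93.0 -121.2 -93.5 2.87 -5.92
  cmd,x,y,fy,fx -91.0 -121.3 -92.0 4.2 -6.13
  cmd,x,y,fy,fx -89.0 -121.5 -90.2 3.97 -6.72
  cmd,x,y,fy,fx -87.0 -121.7 -88.3 4.82 -6.46
  cmd,x,y,fy,fx -85.0 -121.9 -86.3 4.38 -7.19
  cmd,x,y,fy,fx -83.2 -122.0 -84.5 5.16 -6.86
(np.float64(-84.5499827698474), np.float64(5.164110053535802)) 24.7
t_2475.png
```

View pics/t_2475.png

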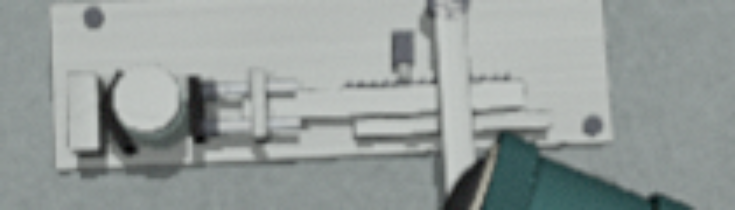

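```bash
sed -i 's/DX,DY=-.0023/DX,DY=.0005/' h.py; python3 stroke.py; ls -t pics|head -1; python3 -c "
from h import *
print(env.sense()['moment'])"
```

```text
back [-114.3 -129.2] fy 0.71 t 26.07
  cmd,x,y,fy,fx -93.0 -120.1 -94.1 4.01 -10.86
  cmd,x,y,fy,fx -91.0 -120.0 -92.5 4.48 -9.52
  cmd,x,y,fy,fx -89.0 -120.1 -90.8 5.52 -9.93
  cmd,x,y,fy,fx -87.0 -120.2 -89.5 7.2 -9.28
  cmd,x,y,fy,fx -85.0 -120.0 -87.8 7.6 -9.27
  cmd,x,y,fy,fx -83.0 -120.1 -86.0 7.69 -8.72
  cmd,x,y,fy,fx -81.5 -119.9 -84.6 9.78 -8.76
(np.float64(-84.6281304717483), np.float64(9.777349396024503)) 29.0583
t_2910.png
[-1.97289865  1.73635308 -0.47460873]
```

View pics/t_2910.png

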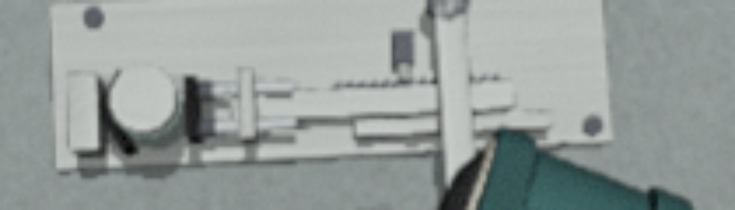

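Run:
```python
from h import *
p,d=viewer.read_camera("top");P=cloud("top",d)
a=cv2.imread("pics/t_2475.png");b=cv2.imread("pics/t_2910.png")
z=np.load("pics/top0.npz");
def cap(P):
    m=(P[...,2]>.09)&(P[...,2]<.125)&(abs(P[...,0]-.587)<.04)&(abs(P[...,1]-.046)<.03);q=P[m];return cl((q.min(0)+q.max(0))/2),len(q)
print("cap clamp",cap(P))
def bars(P):
    v=(P-W(0,0,0));x=v@CX;y=v@CY;zz=P[...,2]
    m=(abs(x)<.018)&(y>-.03)&(y<.10)&(zz>.05)&(zz<.072)
    return np.histogram(y[m]*1000,bins=np.arange(-30,100,4))[0]
print(bars(cloud("top",z["d"])));print(bars(P))
cv2.imwrite("pics/cmp.png",np.vstack([cv2.resize(z["p"][160:220,190:400,::-1],None,fx=3.5,fy=3.5),a,b]))
```

```text
cap clamp (array([  0.32304853, 110.31514889]), 304)
[ 0  0  0  0  0  0  0  1  0  0  0  0 20 28 26  0  0  0  0  0  1  1  7 27
 27  0  0  0  0  0  0  0]
[ 0  0  0  0  0  0  0  0  0  0  0  0  0  0  0  0  0  1 18 31 22  0  0  0
  0  2  2 25 25 23  6  3]
```

View pics/cmp.png

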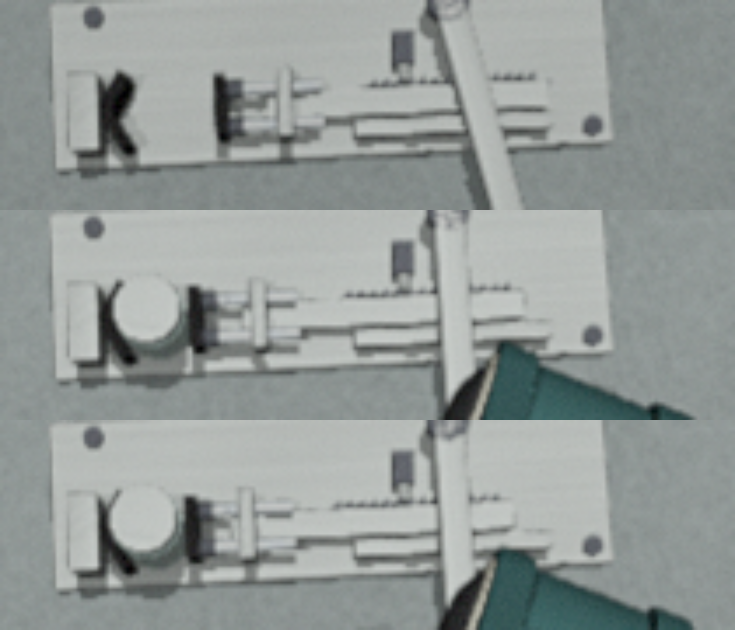

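The holder moved about 8 mm, the pad stopped on the jar about 5 mm compressed, and the cap is at clamp y = 110.3. The force was about 7.7 N, so this was the first pressing stroke and the jar isn't firm yet. Exactly one more stroke.

```bash
sed -i 's/DX,DY=.0005/DX,DY=-.0023/' h.py; python3 stroke.py
python3 - <<'E'
from h import *
p,d=viewer.read_camera("top");P=cloud("top",d)
v=(P-W(0,0,0));x=v@CX;y=v@CY;zz=P[...,2]
m=(abs(x)<.018)&(y>-.03)&(y<.10)&(zz>.05)&(zz<.072)
print(np.histogram(y[m]*1000,bins=np.arange(-30,100,4))[0])
cv2.imwrite("pics/cmp2.png",np.vstack([cv2.imread("pics/t_2910.png"),cv2.resize(p[160:220,190:400,::-1],None,fx=3.5,fy=3.5)]))
E
```

```text
back [-115.3 -129.2] fy 1.85 t 30.49
  cmd,x,y,fy,fx -93.0 -121.3 -97.0 10.83 -4.29
  cmd,x,y,fy,fx -91.0 -121.5 -95.4 11.55 -3.96
  cmd,x,y,fy,fx -89.0 -121.8 -93.5 11.42 -4.85
  cmd,x,y,fy,fx -87.0 -122.0 -91.5 12.2 -6.57
  cmd,x,y,fy,fx -85.0 -122.1 -89.6 12.0 -6.71
  cmd,x,y,fy,fx -83.0 -122.3 -87.8 12.96 -6.21
  cmd,x,y,fy,fx -81.0 -122.4 -86.1 13.71 -6.22
  cmd,x,y,fy,fx -79.4 -122.5 -84.7 14.04 -7.17
(np.float64(-84.71944591565352), np.float64(14.036284491452264)) 33.7917
[ 0  0  0  0  0  0  0  0  0  0  0  0  0  0  0  0  0  0  0  0 27 28 22  0
  0  2  1 20 28 21  6  3]
```

View pics/cmp2.png

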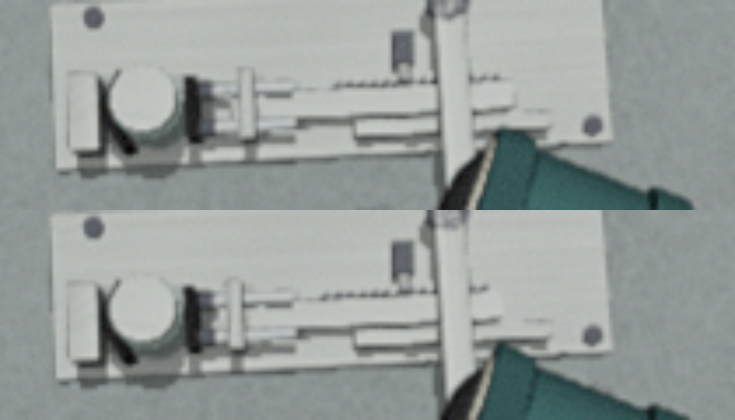

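It's firm: 12–14 N with the jaw another tooth on. I'll lean 1.5 mm further to be sure the stroke is complete, then ease back slightly. The force should vanish if the holding pawl has clicked.

Run:
```python
from h import *
F0=np.load("f0.npz")["F0"]
def go(y):
    a=np.arcsin((-84.5+DY*1000-y)/180);env.movel(H(a),rate=.06)
    f=force(2)-F0;q=env.sense();print(y,cl(q["ee_pos"]).round(1),(-f@CY).round(2));return -f@CY
go(-77.6)
for y in(-81,-83,-85,-87,-89,-91):
    if go(y)<1: break
print(env.sense()["t"])
```

```text
-77.6 [-122.6  -83.2] 14.89
-81 [-122.5  -86. ] 13.24
-83 [-122.6  -87.4] 11.87
-85 [-122.5  -88.9] 10.35
-87 [-122.4  -90.2] 9.16
-89 [-122.4  -91.4] 7.11
-91 [-122.4  -92.7] 4.68
36.1083
```

Run:
```python
from h import *
F0=np.load("f0.npz")["F0"]
def go(y):
    a=np.arcsin((-84.5+DY*1000-y)/180);env.movel(H(a),rate=.06)
    f=force(2)-F0;q=env.sense();print(y,cl(q["ee_pos"]).round(1),(-f@CY).round(2));return -f@CY
for y in(-93,-95,-97):
    if go(y)<.3: break
p,d=viewer.read_camera("top");P=cloud("top",d)
v=(P-W(0,0,0));x=v@CX;y=v@CY;zz=P[...,2]
m=(abs(x)<.018)&(y>-.03)&(y<.10)&(zz>.05)&(zz<.072)
print(np.histogram(y[m]*1000,bins=np.arange(-30,100,4))[0])
cv2.imwrite("pics/cmp3.png",np.vstack([cv2.imread("pics/cmp2.png"),cv2.resize(p[160:220,190:400,::-1],None,fx=3.5,fy=3.5)]))
print(env.sense()["t"])
```

```text
-93 [-122.3  -93.9] 2.86
-95 [-122.2  -95.2] 1.32
-97 [-122.1  -96.4] -0.87
[ 0  0  0  0  0  0  0  0  0  0  0  0  0  0  0  0  0  0  0 12 27 30  7  0
  0  3  5 18 29 21  4  2]
37.1083
```

View pics/cmp3.png

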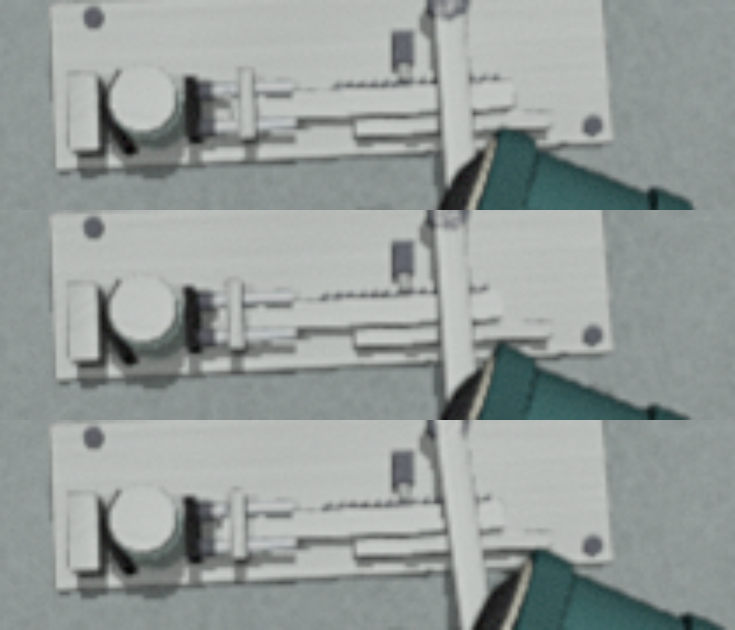

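Run:
```python
from h import *
F0=np.load("f0.npz")["F0"]
def go(y):
    a=np.arcsin((-84.5+DY*1000-y)/180);env.movel(H(a),rate=.08)
    f=force(2)-F0;q=env.sense();print(y,cl(q["ee_pos"]).round(1),(-f@CY).round(2),(f@CX).round(2));return -f@CY
for y in(-102,-108): go(y)
p,d=viewer.read_camera("top");P=cloud("top",d)
v=(P-W(0,0,0));x=v@CX;y=v@CY;zz=P[...,2]
m=(abs(x)<.018)&(y>-.03)&(y<.10)&(zz>.05)&(zz<.072)
print(np.histogram(y[m]*1000,bins=np.arange(-30,100,4))[0])
cv2.imwrite("pics/cmp4.png",np.vstack([cv2.imread("pics/cmp3.png")[210:],cv2.resize(p[160:220,190:400,::-1],None,fx=3.5,fy=3.5)]))
print(env.sense()["t"])
```

```text
-102 [-121.7 -101.2] -1.09 -8.61
-108 [-121.3 -107.2] -1.48 -9.51
[ 0  0  0  0  0  0  0  0  0  0  0  0  0  0  0  0  0  0  0 11 28 29  7  0
  0  0  2 20 29 21  5  4]
37.7917
```

View pics/cmp4.png

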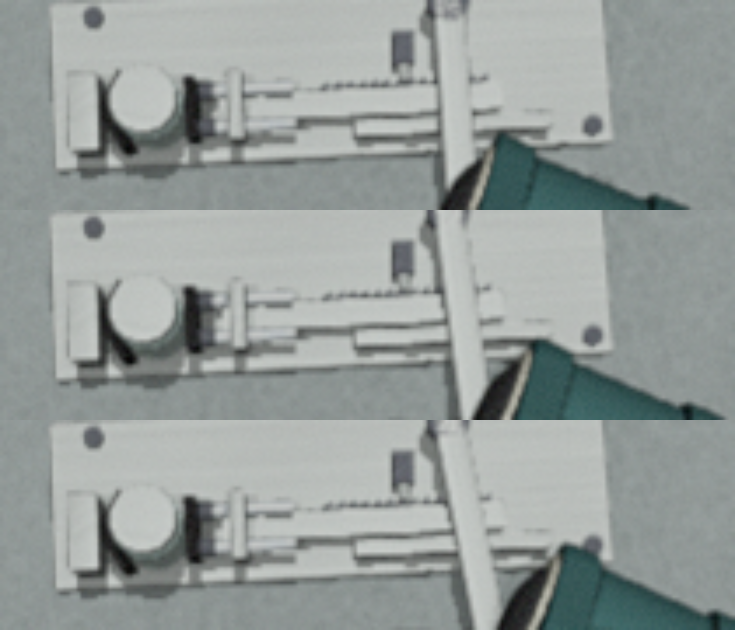

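The pawl holds: the jaw didn't move while the lever was pulled back a further 11 mm. Now I'll let go and retreat.

Run:
```python
from h import *
q=env.sense();e=q["ee_pos"].copy();e[2]=.073
env.movel(e+CX*.0005,rate=.06);st()
effector.release();st()
e=env.sense()["ee_pos"]
env.movel([e[0],e[1],.22],rate=.2);st()
env.reach([.42,-.30,.30],RYp);st()
p,d=viewer.read_camera("side");cv2.imwrite("pics/s9.png",p[:,:,::-1])
p,d=viewer.read_camera("top");cv2.imwrite("pics/t9.png",p[:,:,::-1]);P=cloud("top",d)
m=(P[...,2]>.09)&(P[...,2]<.125)&(abs(P[...,0]-.587)<.04)&(abs(P[...,1]-.046)<.035);q=P[m];print("cap",cl((q.min(0)+q.max(0))/2),q[:,2].max(),len(q))
for n in("gasket","screwdriver","wide_jar","pipe_brush"):print(n,[np.round(x["at"],3) for x in tip_of("top",n)[:1]])
```

```text
38.04 [ 0.4803 -0.1745  0.0727] F [-4.71  1.59 -5.38] w 0.0173
 39.21 [ 0.4811 -0.1755  0.073 ] F [-0.35 -0.26 -0.21] w 0.0921
 40.09 [ 0.4804 -0.1752  0.2191] F [ 0.16  0.82 -0.17] w 0.0918
 40.77 [ 0.4202 -0.2984  0.2985] F [-0.37  0.96  0.17] w 0.0917
cap [  0.5590853  110.00900295] 0.11143507134654129 305
gasket [array([ 0.407,  0.048, -0.001])]
screwdriver []
wide_jar [array([0.573, 0.325, 0.002])]
pipe_brush [array([ 0.535, -0.436, -0.001])]
```

View pics/t9.png

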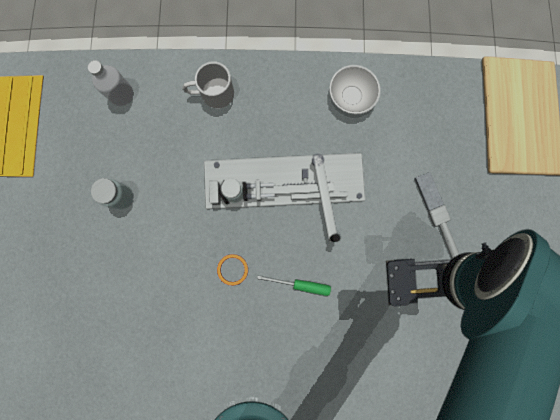

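View pics/s9.png

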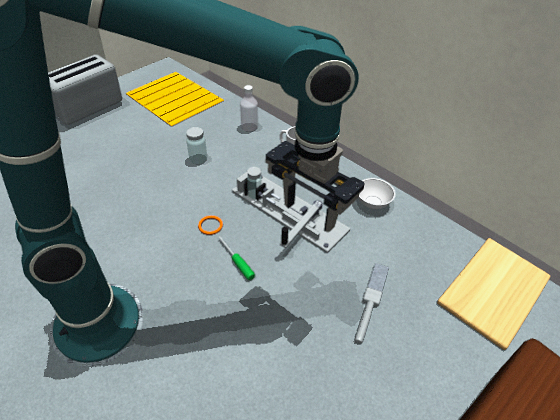

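The final pictures show the jar upright in the V, with its cap at top view (231,190) and clamp (0.6, 110) mm. The lever is free with its post at (333,238), and the ring, screwdriver, brush and wide jar are at their first-picture positions. The arm is clear.

Run:
```python
from h import *
workorder.finish_job();st()
```

```text
the job is handed in; nothing more can be done
the job is handed in; nothing more can be done
```

The small jar is clamped firmly and upright, and I handed the job in at about 41 s, under the 61 s limit.

- **Placing:** I stood the jar on the seat within about 1 mm, then gripped the lever post and found the back stop by feel.
- **Strokes:** I made four full strokes. They ended at about 4 N, 4–5 N, 7.7 N (up to 9.8 N in the last 1.5 mm) and 12–14 N, so I stopped after the fourth. Leaning 1.5 mm further to complete that stroke read 14.9 N.
- **Holding pawl:** When I eased the lever back, the jaw settled about 2 mm and then stayed put with no load on the lever, so the pawl is holding.
- **Last checks:** The cap is at clamp (0.6, 110.0) mm with its top at 111 mm, against 107 mm expected. I put the 4 mm down to depth noise; both views show the jar upright. The gripper is open and touching nothing.
- **Bystanders:** The ring, wide jar and brush measured within the network's accuracy of their first positions. The network missed the screwdriver in the last picture, but it looks unmoved there.
- **Disagreements:**
  - A sideways force of 4–11 N stayed on the post during the strokes; I didn't find the cause, and it was gone on release.
  - The third stroke's 9.8 N was above the stated 4–8 N for a first pressing stroke. I took it as leaning on the stop, because the pictures showed the pad spring compressed only about 5 mm.

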